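# Reset the tripped cutout on the bench power box

### The arm

A 6-joint arm with a two-finger parallel gripper is mounted at the origin on a cart in front of the work surface, level with it; the furniture and walls round the work are solid. World frame = base frame: x ahead of the robot, y to its left, z up, the work surface at z = 0. Lengths are in m, angles in rad, forces in N, time in s.
With the tool pointing down it reaches from about 0.35 to 0.975 m from the base axis. Payload 4.9 kg.
Tool frame: the origin (TCP) lies between the finger pads; the fingertips stand 19 mm ahead of it and the grasp point (between the pads) is the TCP; z points along the fingers, y is the line along which they close (so a half turn about z gives the same grasp; the last joint's range is limited). The gripper opens to 85 mm and grips with 20 to 120 N. Pads are 22 mm wide; open, the fingers measure 114 mm over their backs; the gripper's body (76 mm by 85 mm) begins 54 mm behind the grasp point. The pads swing forward as they close: fully open they stand 13 mm farther back than shut.
Start: joints at [-1.25, 0.053, 1.613, -0, 1.476, -0.119], TCP at [0.266, -0.566, 0.221] pointing down, gripper open.
Joint ranges: [-3.01, 3.01], [-1.01, 2.22], [0.06, 2.58], [-1.02, 4.17], [0.09, 2.62], [-3.14, 3.14]. Speed limits (rad/s): [2.57, 2.57, 3.14, 3.14, 3.14, 3.14].

### API

Orientations are given as a rotation vector (axis times angle).
In Python, from station import ctrl gives the robot as it stands. The module is installed in compiled form; this text tells all that it offers.
- The arm moves only by the tool servo_tool, never from a script. Its argument "increments" is a list that holds one entry, the list of rows, each a list of 5 numbers: the finger opening in cm, from 0 to 8.54, then the shift along the tool's x, y, z in cm, then the turn about the tool's z in degrees. A call has 1 to 5 rows; each row is the pose to reach, as a shift and turn from the pose commanded when the call began, along the tool's axes at that moment; what a row does not reach only later rows make up. A row lasts 1/10 s, in which the tool goes at most 50 mm and 8.59 degrees, less where a joint would pass 70% of its speed; a pose out of reach is approached as far as the arm can. A call with a gripper value outside its range is refused whole. The fingers move at their own pace and stop on an object; "newtons" is the grip in N (left out, the last holds). Time passes only in rows, so rows that repeat a pose let the fingers close. It gives the time, the measured TCP pose, the force, the opening and the grip force at its end, in the units of the state.
- ctrl.get_obs(): the state, without advancing time (a new reading comes with each control period).
- ctrl.get_image(name): name is "scene" or "top"; returns a dict with "img" (384x512x3 uint8, red, green, blue), "fx", "fy", "cx", "cy" (pixels), "k1" (the pictures are not rectified: a ray, as slopes to the right and down, at radius r is drawn at 1 + k1 r^2 times it, then the intrinsics apply), "rvec" (rotation vector, rad) and "tvec" (3), from world to camera coordinates, as OpenCV has them. Camera axes: x right, y down, z forward; pixel columns grow to the right and rows downward; lengths in m; the calibration is good to about 2 mm. A picture is of the moment at which its call begins. There is no depth.
- ctrl.finish_job(): hands the job in; it is judged then, once.
The state is a dict: "t": time; "q": joint angles; "dq": joint speeds; "effort": joint torques, N m; "tool_pos": TCP position; "tool_rot": TCP orientation; "contact_force": force on the tool from outside, world axes, zero at the start; "wrist_torque": the same for the moment, N m; "opening": finger opening in m; "grip_force": force on a finger pad.
Only numpy, scipy, OpenCV 4.12 (cv2) and the standard library are available. Lean on these libraries where they do the work, as an engineer would, in place of code of your own. Each camera call takes 0.05 s, during which the arm holds its last target. There are 200 camera calls.

### The job

One of the three lever cutouts on the bench power box has tripped: its lever stands half-way, upright, while one of its neighbours is on and the other is off. Reset it: pull the tripped lever fully off first (towards the robot, all the way to its stop), then throw it fully on (away from the robot, towards the side with the cable glands) and leave it there. Do not shift the other two levers.

Things in the scene. Friction and masses are not known exactly. Their poses are not given: they have to be found in the camera images.
- power_box: Grey painted steel power box fixed to the bench, 156 (front to back) x 326 x 75 mm, lid level; origin: centre of its underside; its x axis points to its far side, where three black cable glands stick out (ON side). On its lid three equal lever cutouts stand side by side, 85 mm apart: light grey bases 100 x 56 mm, at most 23 mm above the lid, with black levers.
- tripped_pivot (a point): Pivot of the tripped lever (any of the three places), fixed, in the middle of its cutout, 14 mm above the lid. x is level and points to the ON side (away from the robot, give or take 12 degrees), -x is OFF; z is up. The lever swings in the x-z plane; its end is 85 mm from the pivot. From 35 to 85 mm it is a paddle 12 mm thick (along x), 26 mm wide (y).
- tripped_lever (a joint): Angle of the tripped lever: 0 = fully off (at its stop, leaning 0.6 rad from upright towards the robot), 0.6 = upright, 1.2 = fully on (at its stop, leaning 0.6 rad away from the robot). Starts half-way, 0.5 to 0.7. It moves against even friction of 0.13 N m (about 2 to 3 N at the paddle) and stays where it is left.
- live_lever (a joint): Angle of the neighbouring lever that is on, same make and scale (0 off, 1.2 on); starts near 1.2 and must stay on.
- idle_lever (a joint): Angle of the neighbouring lever that is off, same make and scale (0 off, 1.2 on); starts near 0 and must stay off.

How it is judged:
On the way:
1. the tripped lever is pulled fully off, to within 10 degrees of its off stop (value of joint tripped_lever below 0.18 rad), for 0.1 s.
At the end, for the whole second after the job is handed in: After having been fully off, the tripped lever stands fully on, within 10 degrees of its on stop; the neighbour that was on is still on and the one that was off is still off, each within 17 degrees of its stop (value of joint tripped_lever above 1.02 rad and value of joint live_lever above 0.9 rad and value of joint idle_lever below 0.3 rad); the robot touches nothing.
It fails at once if the neighbouring lever that is on is shifted by more than about 15 degrees (value of joint live_lever below 0.9 rad).
It fails at once if the neighbouring lever that is off is shifted by more than about 15 degrees (value of joint idle_lever above 0.3 rad).
It also fails if it takes over 38 s, if anything falls off the work surface, if the arm or the gripper's body presses on something with over 40 N, if the wrist force passes 120 N, or if a joint passes its speed limit or range.

## Working session

There is one attempt and no reset: what is moved stays moved. The work goes in short steps, Python scripts to look and compute and a tool call to move; the robot and the scene stay as the last step left them, time stands still between calls to the robot, and variables do not carry over. Pictures are saved under pics/ and viewed, at most 10 in all, crops included, and the job is handed in when it is done.

Besides the shell and the picture viewer there is one more tool, called after "Emit:" by a JSON object that holds its "fn" and its "kwargs", one argument or row to a line. servo_tool: Moves the arm, as the interface text tells. Its arguments: {"type":"object","properties":{"increments":{"type":"array"},"newtons":{"type":"number"}},"required":["increments"]}

```bash
mkdir -p pics
cat > h.py <<'E'
import numpy as np, cv2
from station import ctrl
def ray(c,u,v):
    K=np.array([[c['fx'],0,c['cx']],[0,c['fy'],c['cy']],[0,0,1.]])
    p=cv2.undistortPoints(np.array([[[u,v]]],float),K,np.array([c['k1'],0,0,0.]))[0,0]
    R=cv2.Rodrigues(np.array(c['rvec'],float))[0]
    return -R.T@np.array(c['tvec']), R.T@np.array([p[0],p[1],1])
def onz(c,u,v,z):
    o,d=ray(c,u,v); return o+d*(z-o[2])/d[2]
def two(c1,p1,c2,p2):
    o,d=ray(c1,*p1); e,f=ray(c2,*p2)
    s=np.linalg.lstsq(np.c_[d,-f],e-o,rcond=None)[0]
    a,b=o+d*s[0],e+f*s[1]; return (a+b)/2,np.linalg.norm(a-b)
E
python3 - <<'E'
from h import *
import pickle
C={n:ctrl.get_image(n) for n in('scene','top')}
pickle.dump(C,open('c0.pkl','wb'))
for n in C: cv2.imwrite(f'pics/{n}0.png',cv2.resize(C[n]['img'][...,::-1],(800,600)))
print(ctrl.get_obs())
for n in C: print(n,ray(C[n],256,192))
E
```

```text
{'t': 0.1, 'q': array([-1.25003613e+00,  5.32857343e-02,  1.61416210e+00, -7.96389220e-06,
        1.47601566e+00, -1.18974773e-01]), 'dq': array([ 0.00122544, -0.00348426, -0.00279058,  0.00113879,  0.00029753,
       -0.00077874]), 'effort': array([ 4.24321051e-04, -3.94903636e+01, -3.71362031e+01, -1.12579526e-04,
        3.93318624e-03, -2.46785299e-05]), 'tool_pos': array([ 0.26588767, -0.56497105,  0.21988592]), 'tool_rot': array([-3.06414706e+00, -6.84777687e-01,  3.08198945e-04]), 'contact_force': array([-1.18632728,  0.44552099,  0.24129955]), 'wrist_torque': array([-0.01003662, -0.0100736 , -0.00147542]), 'grip_force': 0.0, 'opening': 0.08556592753317253}
scene (array([-0.06481039, -0.40078649,  0.48191325]), array([ 0.77843973,  0.42416282, -0.46295492]))
top (array([ 0.51490205, -0.03691916,  0.92513783]), array([ 0.08292257, -0.01394986, -0.99675863]))
```

View pics/scene0.png

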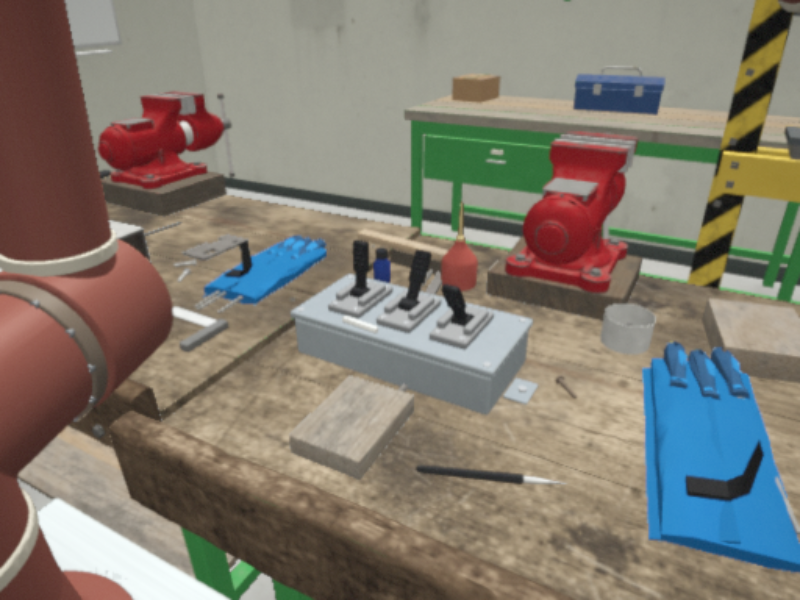

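View pics/top0.png

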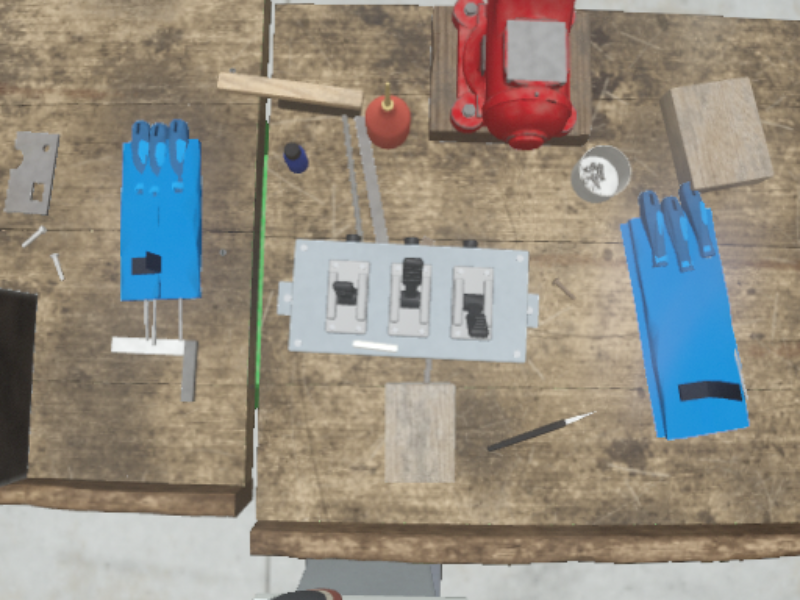

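The tripped lever is the left one: about (345,292) in the 800 px top view and (360,265) in the scene view. The middle lever (411,275) is on and the right one (475,315) is off. Lid corners in the top view are about (295,240), (528,250), (524,362) and (290,351).

Run:
```python
from h import *
import pickle
C=pickle.load(open('c0.pkl','rb')); t=C['top']; s=C['scene']
hsv=cv2.cvtColor(t['img'],cv2.COLOR_RGB2HSV)
m=((hsv[...,1]<60)&(hsv[...,2]>120)).astype(np.uint8)
roi=np.zeros_like(m); roi[145:240,182:342]=1; m=cv2.morphologyEx(m*roi,cv2.MORPH_OPEN,np.ones((9,9)))
c=max(cv2.findContours(m,0,1)[0],key=cv2.contourArea)
b=cv2.boxPoints(cv2.minAreaRect(c)); P=np.array([onz(t,*p,.075) for p in b]); print(b,P.round(3))
print([np.linalg.norm(P[i]-P[i-1]).round(3) for i in range(4)],P.mean(0))
g=C['top']['img'].max(2); k=((g<70)&(roi>0)).astype(np.uint8); k[:158]=0
n,l,st,ce=cv2.connectedComponentsWithStats(k)
for i in range(1,n):
  if st[i,4]>60: print('top',st[i],ce[i].round(1))
# base light-grey
m2=((hsv[...,1]<25)&(hsv[...,2]>150)).astype(np.uint8)*roi
m2=cv2.morphologyEx(m2,cv2.MORPH_CLOSE,np.ones((5,5)))
for i in range(3):
  u=[222,262,302][i]
for nm,(x0,y0,x1,y1) in dict(top=(180,140,345,240),scene=(185,140,345,265)).items():
  cr=C[nm]['img'][y0:y1,x0:x1,::-1]; f=4 
  cv2.imwrite(f'pics/{nm}_c.png',cv2.resize(cr,None,fx=f,fy=f,interpolation=cv2.INTER_CUBIC))
```

```text
[[179.74158 224.92174]
 [183.58203 146.83192]
 [343.67023 154.70512]
 [339.82977 232.79494]] [[ 0.512  0.113  0.075]
 [ 0.682  0.11   0.075]
 [ 0.67  -0.238  0.075]
 [ 0.501 -0.229  0.075]]
[np.float64(0.342), np.float64(0.169), np.float64(0.349), np.float64(0.169)] [ 0.59132497 -0.06105116  0.075     ]
```

View pics/top_c.png

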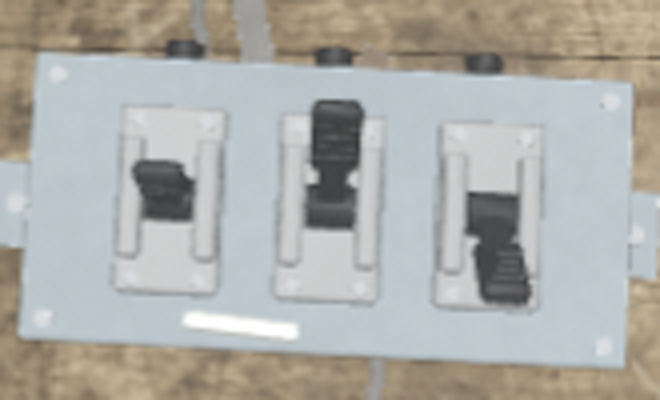

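View pics/scene_c.png

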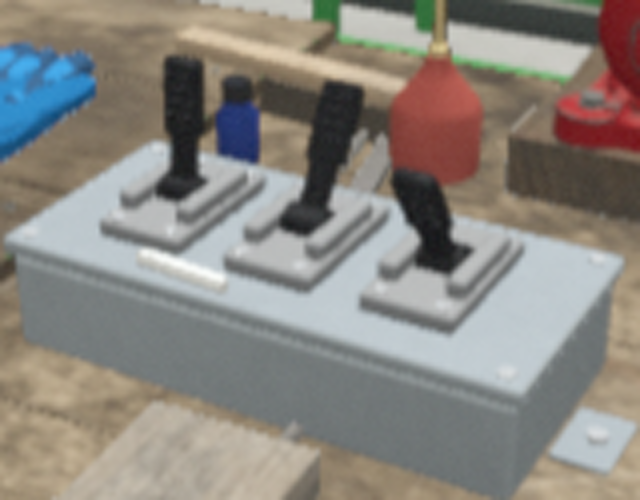

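The crops are 4x, with offsets (180,140) for top and (185,140) for scene. They show the lid corners at (38,53), (633,82), (624,368), (20,338) and the left base corners at (122,105), (229,109), (216,296), (113,291). The tripped lever's tip is near (157,172) in the top crop and (184,60) in the scene crop.

Run:
```python
from h import *
import pickle
C=pickle.load(open('c0.pkl','rb')); t=C['top']; s=C['scene']
T=lambda p:((p[0]+.5)/4-.5+180,(p[1]+.5)/4-.5+140)
S=lambda p:((p[0]+.5)/4-.5+185,(p[1]+.5)/4-.5+140)
lid=np.array([onz(t,*T(p),.075) for p in[(38,53),(633,82),(624,368),(20,338)]])
print(lid.round(4),[np.linalg.norm(lid[i]-lid[i-1]).round(3) for i in range(4)],'c',lid.mean(0).round(4))
ex=(lid[0]+lid[1]-lid[2]-lid[3]);ey=lid[0]+lid[3]-lid[1]-lid[2]
yaw=np.arctan2(ex[1],ex[0]);print('yaw',np.degrees(yaw),np.degrees(np.arctan2(-ey[0],ey[1])))
for nm,q in dict(L=[(122,105),(229,109),(216,296),(113,291)],M=[(282,112),(384,117),(378,302),(273,298)],R=[(442,122),(544,127),(538,309),(433,305)]).items():
  b=np.array([onz(t,*T(p),.083) for p in q]);print(nm,b.mean(0).round(4),[np.linalg.norm(b[i]-b[i-1]).round(3) for i in range(4)])
print('tip',onz(t,*T((157,168)),.172),two(t,T((157,168)),s,S((184,60))))
print('lidscene',[onz(s,*S(p),.075).round(3) for p in[(155,142),(623,262),(518,396),(8,243)]])
r=cv2.Rodrigues(ctrl.get_obs()['tool_rot'])[0];print(r.round(3))
```

```text
[[ 0.6686  0.0978  0.075 ]
 [ 0.6579 -0.2257  0.075 ]
 [ 0.5034 -0.2201  0.075 ]
 [ 0.5143  0.1026  0.075 ]] [np.float64(0.154), np.float64(0.324), np.float64(0.155), np.float64(0.323)] c [ 0.5861 -0.0613  0.075 ]
yaw -1.9449702095908683 -1.9097611199741027
L [0.589  0.0235 0.083 ] [np.float64(0.1), np.float64(0.057), np.float64(0.1), np.float64(0.055)]
M [ 0.5866 -0.0613  0.083 ] [np.float64(0.099), np.float64(0.055), np.float64(0.099), np.float64(0.056)]
R [ 0.5834 -0.1466  0.083 ] [np.float64(0.098), np.float64(0.055), np.float64(0.097), np.float64(0.056)]
tip [0.59627652 0.02366295 0.172     ] (array([0.59621156, 0.02423223, 0.17013219]), np.float64(0.0009934441933895238))
lidscene [array([0.665, 0.095, 0.075]), array([ 0.65 , -0.227,  0.075]), array([ 0.5  , -0.22 ,  0.075]), array([0.509, 0.095, 0.075])]
[[ 0.905  0.426 -0.001]
 [ 0.426 -0.905  0.002]
 [ 0.    -0.002 -1.   ]]
```

Emit:
{"fn": "servo_tool", "kwargs": {
  "increments": [
    [[8.5,3.8,-2.8,-1,-8],[8.5,7.6,-5.6,-2,-16],[8.5,11.4,-8.4,-3,-24],[8.5,15.2,-11.2,-4,-32],[8.5,19,-14,-5,-40]]
  ]
}}

```text
t: 0.6
tool_pos: [0.3787, -0.356, 0.2708]
tool_rot: [-2.642, -1.699, -0.0]
contact_force: [0.6, -0.7, -0.4]
opening: 0.0853
grip_force: 0.0
```

```bash
cat >> h.py <<'E'
PIV=np.array([.589,.0235,.089]); YAW=np.radians(-1.93)
def rel(dx=0,dy=0,z=.25):
    """cm shift in tool axes to a point dx,dy from pivot (box axes) and turn deg"""
    o=ctrl.get_obs(); r=cv2.Rodrigues(o['tool_rot'])[0]
    c,s=np.cos(YAW),np.sin(YAW); g=np.array([PIV[0]+c*dx-s*dy,PIV[1]+s*dx+c*dy,z])
    a=np.arctan2(r[1,1],r[0,1])
    print('t',round(o['t'],2),'pos',o['tool_pos'].round(4),'shift cm',(r.T@(g-o['tool_pos'])*100).round(2),'turn',np.degrees(a-YAW).round(2),'F',o['contact_force'].round(1),'open',o['opening'].round(4))
E
python3 -c "from h import *;rel()"
```

```text
Traceback (most recent call last):
  File "h.py", line 20, in rel
    print('t',round(o['t'],2),'pos',o['tool_pos'].round(4),'shift cm',(r.T@(g-o['tool_pos'])*100).round(2),'turn',np.degrees(a-YAW).round(2),'F',o['contact_force'].round(1),'open',o['opening'].round(4))
                                                                                                                                                                                    ^^^^^^^^^^^^^^^^^^
AttributeError: 'float' object has no attribute 'round'
```

```bash
sed -i "s/o\['opening'\].round(4)/round(o['opening'],4)/" h.py
python3 -c "from h import *;rel()"
```

```text
t 0.6 pos [ 0.3787 -0.356   0.2708] shift cm [43.25  3.4   2.1 ] turn -22.57 F [ 0.6 -0.7 -0.4] open 0.0853
```

Emit:
{"fn": "servo_tool", "kwargs": {
  "increments": [
    [[8.5,4.8,0.4,0,-6],[8.5,9.6,0.8,0,-12],[8.5,14.4,1.1,0,-18],[8.5,19.2,1.5,0,-22.6],[8.5,24,1.9,0,-22.6]]
  ]
}}

```text
t: 1.1
tool_pos: [0.4967, -0.146, 0.2707]
tool_rot: [-2.262, -2.18, 0.0]
contact_force: [0.3, 0.0, 1.8]
opening: 0.0853
grip_force: 0.0
```

```bash
python3 -c "from h import *;rel()"
```

```text
t 1.1 pos [ 0.4967 -0.146   0.2707] shift cm [17.29  8.59  2.06] turn -0.2 F [0.3 0.  1.8] open 0.0853
```

Emit:
{"fn": "servo_tool", "kwargs": {
  "increments": [
    [[8.5,4.3,2.2,0,0],[8.5,8.6,4.5,0,0],[8.5,12.9,6.7,0,0],[8.5,17.2,8.9,0,0],[8.5,17.2,8.9,0,0]]
  ]
}}

```text
t: 1.6
tool_pos: [0.5929, 0.0251, 0.2699]
tool_rot: [-2.255, -2.184, -0.001]
contact_force: [-0.0, -0.3, -0.4]
opening: 0.0849
grip_force: 0.0
```

Run:
```python
from h import *
rel(z=.132)
a=[cv2.resize(ctrl.get_image(n)['img'][...,::-1],(400,300)) for n in('scene','top')]
im=ctrl.get_image('scene')['img'][90:270,160:400,::-1]
cv2.imwrite('pics/a1.png',cv2.resize(im,(800,600)))
```

```text
t 1.6 pos [0.5929 0.0251 0.2699] shift cm [-0.2  -0.37 13.79] turn 0.08 F [-0.  -0.3 -0.4] open 0.0849
```

View pics/a1.png

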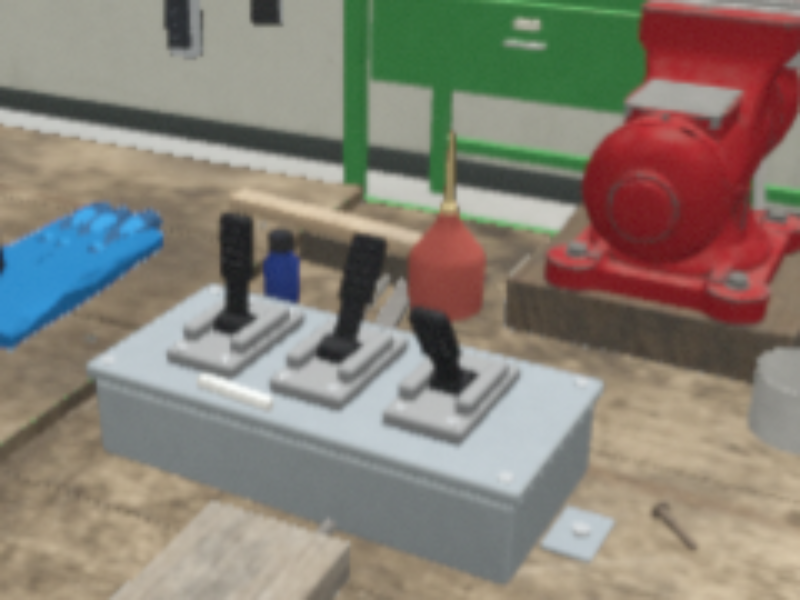

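The fingertips at (180,30) and (265,10) are above the tripped lever's tip (238,215) and straddle it fore and aft. The three levers haven't moved, so I'll go down.

Emit:
{"fn": "servo_tool", "kwargs": {
  "increments": [
    [[8.5,-0.2,0,3,0],[8.5,-0.2,0,6,0],[8.5,-0.2,0,9,0],[8.5,-0.2,0,11.5,0],[8.5,-0.2,0,13.7,0]]
  ]
}}

```text
t: 2.25
tool_pos: [0.5906, 0.0167, 0.1323]
tool_rot: [-2.266, -2.175, 0.002]
contact_force: [0.8, 0.2, 0.0]
opening: 0.0849
grip_force: 0.0
```

Emit:
{"fn": "servo_tool", "kwargs": {
  "increments": [
    [[7,0,0,0,0],[7,0,0,0,0]]
  ]
}}

```text
t: 2.45
tool_pos: [0.5914, 0.0173, 0.1342]
tool_rot: [-2.265, -2.176, 0.001]
contact_force: [0.0, 0.5, -0.5]
opening: 0.0699
grip_force: 0.0
```

```bash
python3 -c "from h import *;rel(z=.132)"
```

```text
t 2.45 pos [0.5914 0.0173 0.1342] shift cm [ 0.61 -0.27  0.22] turn -0.37 F [ 0.   0.5 -0.5] open 0.0699
```

Emit:
{"fn": "servo_tool", "kwargs": {
  "increments": [
    [[7,0.5,-0.8,0,0],[7,0.5,-1.8,0,0],[7,0.5,-2.8,0,0],[7,0.5,-3.8,0,0],[7,0.5,-4.6,0,0]]
  ]
}}

```text
t: 2.95
tool_pos: [0.546, 0.0252, 0.1352]
tool_rot: [2.262, 2.177, 0.003]
contact_force: [3.0, -0.1, -0.6]
opening: 0.0703
grip_force: 1.1
```

Emit:
{"fn": "servo_tool", "kwargs": {
  "increments": [
    [[7,0,0,0,0],[7,0,-0.3,0,0],[7,0,-0.3,0,0]]
  ]
}}

```text
t: 3.25
tool_pos: [0.5427, 0.0253, 0.1338]
tool_rot: [-2.263, -2.178, 0.001]
contact_force: [0.3, 0.3, 0.4]
opening: 0.0702
grip_force: 0.2
```

Run:
```python
from h import *
rel(dx=-.05,z=.132)
im=ctrl.get_image('scene')['img'][90:270,160:400,::-1]
cv2.imwrite('pics/a2.png',cv2.resize(im,(800,600)))
```

```text
t 3.25 pos [0.5427 0.0253 0.1338] shift cm [-0.03 -0.36  0.18] turn -0.27 F [0.3 0.3 0.4] open 0.0702
```

View pics/a2.png

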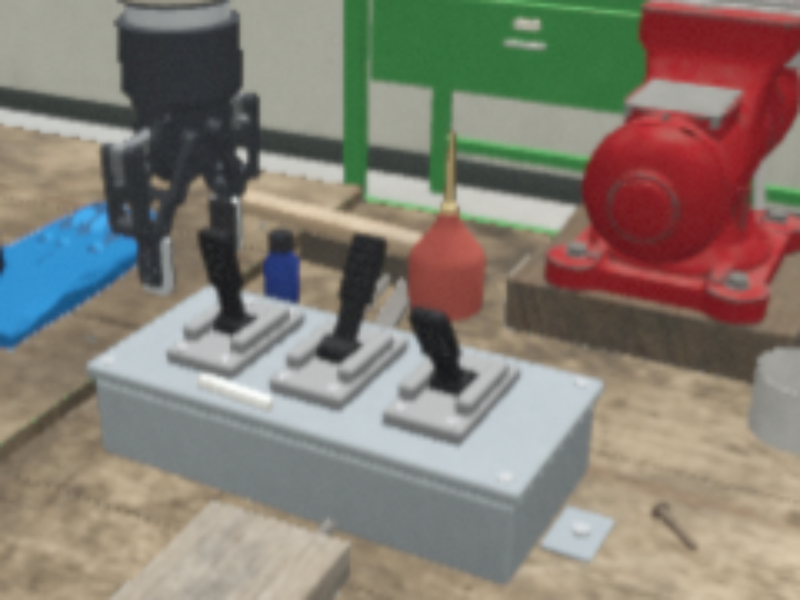

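The lever, with its tip at (215,235), now leans towards the robot but isn't at its stop yet. The far finger is behind it, so I'll keep pulling in small steps.

Emit:
{"fn": "servo_tool", "kwargs": {
  "increments": [
    [[7,0,-0.4,0,0],[7,0,-0.7,0,0],[7,0,-0.7,0,0]]
  ]
}}

```text
t: 3.6
tool_pos: [0.5355, 0.0256, 0.1337]
tool_rot: [-2.263, -2.178, 0.001]
contact_force: [0.9, 0.5, 0.4]
opening: 0.0698
grip_force: 0.3
```

Emit:
{"fn": "servo_tool", "kwargs": {
  "increments": [
    [[7,0,-0.3,0,0],[7,0,-0.5,0,0],[7,0,-0.5,0,0]]
  ]
}}

```text
t: 3.9
tool_pos: [0.5307, 0.0257, 0.134]
tool_rot: [-2.264, -2.178, 0.0]
contact_force: [1.3, 0.1, -0.1]
opening: 0.0699
grip_force: 0.4
```

Emit:
{"fn": "servo_tool", "kwargs": {
  "increments": [
    [[7,0,-0.3,0,0],[7,0,-0.5,0,0],[7,0,-0.5,0,0]]
  ]
}}

```text
t: 4.2
tool_pos: [0.5257, 0.026, 0.1341]
tool_rot: [-2.264, -2.178, 0.0]
contact_force: [1.3, -1.3, 0.2]
opening: 0.0701
grip_force: 0.4
```

Emit:
{"fn": "servo_tool", "kwargs": {
  "increments": [
    [[7,0,-0.3,0,0],[7,0,-0.4,0,0],[7,0,-0.4,0,0]]
  ]
}}

```text
t: 4.5
tool_pos: [0.5218, 0.0261, 0.134]
tool_rot: [-2.263, -2.178, 0.0]
contact_force: [0.8, -0.3, 0.6]
opening: 0.0696
grip_force: 0.5
```

Run:
```python
from h import *
rel(dx=-.05,z=.132)
im=ctrl.get_image('scene')['img'][90:270,160:400,::-1]
cv2.imwrite('pics/a3.png',cv2.resize(im,(800,600)))
```

```text
t 4.5 pos [0.5218 0.0261 0.134 ] shift cm [-0.03  1.73  0.2 ] turn -0.27 F [ 0.8 -0.3  0.6] open 0.0696
```

View pics/a3.png

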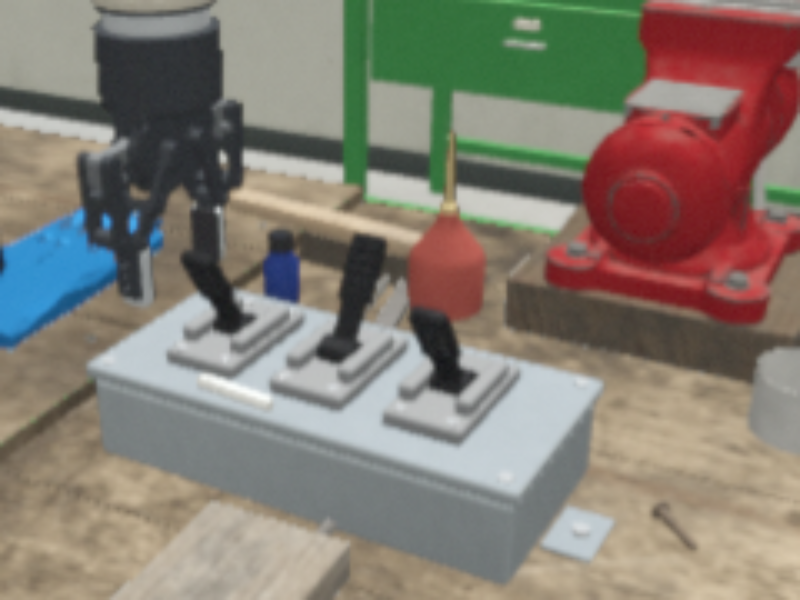

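The tip at (195,257) now leans strongly towards the robot. I'll push on until the stop shows in the force.

Emit:
{"fn": "servo_tool", "kwargs": {
  "increments": [
    [[7,0,-0.3,0,0],[7,0,-0.4,0,0],[7,0,-0.4,0,0]]
  ]
}}

```text
t: 4.85
tool_pos: [0.5178, 0.0263, 0.134]
tool_rot: [-2.264, -2.178, 0.0]
contact_force: [1.9, -0.4, -0.9]
opening: 0.0702
grip_force: 0.5
```

Emit:
{"fn": "servo_tool", "kwargs": {
  "increments": [
    [[7,0,-0.3,0,0],[7,0,-0.4,0,0],[7,0,-0.4,0,0]]
  ]
}}

```text
t: 5.15
tool_pos: [0.5161, 0.0263, 0.1353]
tool_rot: [2.261, 2.175, 0.007]
contact_force: [6.7, -0.2, -0.1]
opening: 0.0697
grip_force: 2.9
```

Emit:
{"fn": "servo_tool", "kwargs": {
  "increments": [
    [[7,0,-0.2,0,0],[7,0,-0.2,0,0]]
  ]
}}

```text
t: 5.35
tool_pos: [0.5154, 0.0263, 0.1361]
tool_rot: [2.259, 2.173, 0.01]
contact_force: [10.0, 0.1, 0.2]
opening: 0.0701
grip_force: 4.0
```

Run:
```python
from h import *
rel(dx=-.05,z=.132)
t=ctrl.get_image('scene'); 
im=t['img'][160:260,190:320,::-1]
cv2.imwrite('pics/a4.png',cv2.resize(im,(780,600)))
```

```text
t 5.35 pos [0.5154 0.0263 0.1361] shift cm [-0.02  2.36  0.44] turn -0.28 F [10.   0.1  0.2] open 0.0701
```

View pics/a4.png

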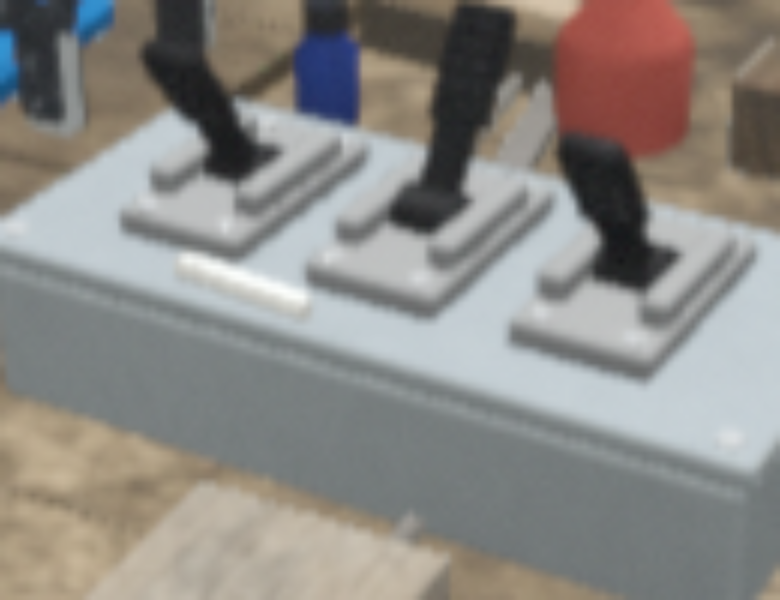

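Run:
```python
from h import *
import pickle
s=pickle.load(open('c0.pkl','rb'))['scene']
# intersect scene rays with the plane of swing of each lever (box y = const)
c,k=np.cos(YAW),np.sin(YAW); n=np.array([-k,c,0])
for nm,P,(u,v) in [('trip',PIV,(168,45)),('idle',np.array([.5834,-.1466,.089]),(588,143)),('live',np.array([.5866,-.0613,.089]),(487,10))]:
  o,d=ray(s,190+u/6,160+v/6); X=o+d*((P-o)@n)/(d@n); r=X-P
  print(nm,X.round(3),'len',np.linalg.norm(r).round(3),'lean',np.arctan2(r[:2]@[c,k],r[2]).round(2))
```

```text
trip [0.543 0.025 0.159] len 0.083 lean -0.58
idle [ 0.538 -0.145  0.159] len 0.084 lean -0.57
live [ 0.629 -0.063  0.157] len 0.08 lean 0.56
```

The lever is at its off stop (lean -0.58, length 83 mm). Now I'll throw it on.

Emit:
{"fn": "servo_tool", "kwargs": {
  "increments": [
    [[7,0,1.5,0,0],[7,0,3,0,0],[7,0,4.5,0,0],[7,0,5.5,0,0],[7,0,6.5,0,0]]
  ]
}}

```text
t: 5.9
tool_pos: [0.5761, 0.0241, 0.1336]
tool_rot: [-2.261, -2.176, 0.005]
contact_force: [-5.5, 0.5, 2.8]
opening: 0.0698
grip_force: 2.3
```

Emit:
{"fn": "servo_tool", "kwargs": {
  "increments": [
    [[7,0,1.2,0,0],[7,0,2.4,0,0],[7,0,3.6,0,0],[7,0,4.8,0,0],[7,0,5.8,0,0]]
  ]
}}

```text
t: 6.4
tool_pos: [0.6357, 0.0217, 0.1335]
tool_rot: [-2.263, -2.178, 0.001]
contact_force: [-3.0, -0.3, -1.2]
opening: 0.0698
grip_force: 1.1
```

```bash
python3 -c "from h import *;rel(dx=.0736,z=.134)"
```

```text
t 6.4 pos [0.6357 0.0217 0.1335] shift cm [ 0.03  2.69 -0.06] turn -0.27 F [-3.  -0.3 -1.2] open 0.0698
```

Emit:
{"fn": "servo_tool", "kwargs": {
  "increments": [
    [[7,0,0.7,0,0],[7,0,1.4,0,0],[7,0,2.0,0,0],[7,0,2.3,0,0],[7,0,2.3,0,0]]
  ]
}}

```text
t: 6.9
tool_pos: [0.6587, 0.0208, 0.1343]
tool_rot: [2.263, 2.177, 0.002]
contact_force: [-0.1, 0.7, 0.8]
opening: 0.07
grip_force: 0.0
```

Emit:
{"fn": "servo_tool", "kwargs": {
  "increments": [
    [[7,0,0.3,0,0],[7,0,0.4,0,0],[7,0,0.4,0,0]]
  ]
}}

```text
t: 7.2
tool_pos: [0.6602, 0.0208, 0.1339]
tool_rot: [-2.261, -2.176, 0.006]
contact_force: [-7.3, -0.2, 3.9]
opening: 0.0697
grip_force: 3.8
```

Emit:
{"fn": "servo_tool", "kwargs": {
  "increments": [
    [[7,0,0.2,0,0],[7,0,0.2,0,0]]
  ]
}}

```text
t: 7.4
tool_pos: [0.6605, 0.0208, 0.1336]
tool_rot: [-2.258, -2.174, 0.011]
contact_force: [-13.5, 0.5, 5.6]
opening: 0.0699
grip_force: 6.7
```

Emit:
{"fn": "servo_tool", "kwargs": {
  "increments": [
    [[7,0,-1,0,0],[7,0,-2,0,0],[7,0,-2.2,-3,0],[7,0,-2.2,-7,0],[7,0,-2.2,-11,0]]
  ]
}}

```text
t: 7.9
tool_pos: [0.6413, 0.0215, 0.2448]
tool_rot: [-2.264, -2.178, -0.0]
contact_force: [1.6, 0.7, -0.0]
opening: 0.0697
grip_force: 0.0
```

Emit:
{"fn": "servo_tool", "kwargs": {
  "increments": [
    [[7,0,0,-2,0],[7,0,0,-2,0],[7,0,0,-2,0]]
  ]
}}

```text
t: 8.2
tool_pos: [0.6418, 0.0215, 0.2641]
tool_rot: [2.263, 2.178, 0.001]
contact_force: [-0.1, 0.7, -0.7]
opening: 0.0702
grip_force: 0.0
```

Run:
```python
from h import *
rel()
im=ctrl.get_image('scene')['img'][160:260,190:320,::-1]
cv2.imwrite('pics/a5.png',cv2.resize(im,(780,600)))
```

```text
t 8.2 pos [0.6418 0.0215 0.2641] shift cm [-0.   -5.29  1.4 ] turn -0.27 F [-0.1  0.7 -0.7] open 0.0702
```

View pics/a5.png

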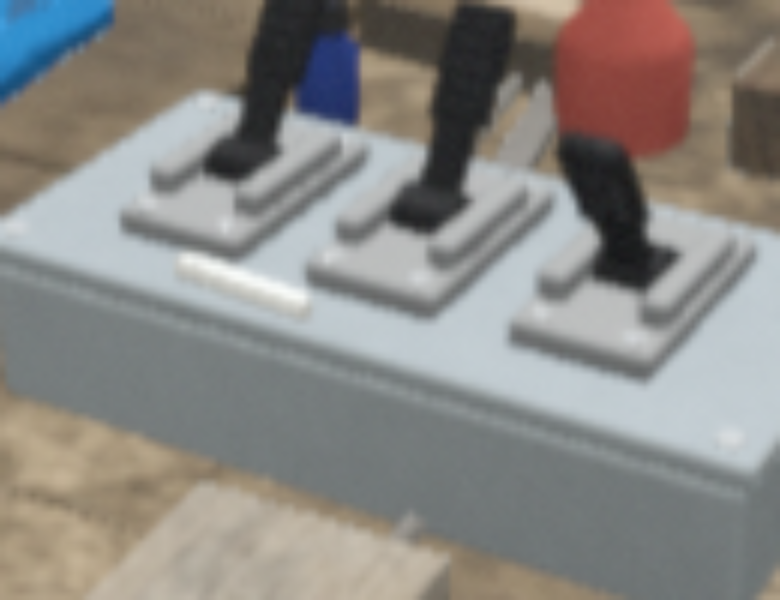

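The left lever now leans away like the middle one that is on. The right lever is still off and the gripper is clear, so I'm handing in.

```bash
python3 -c "from station import ctrl;print(ctrl.finish_job())"
```

```text
the job is handed in; nothing more can be done
None
```

I pulled the tripped lever (the left one) to its off stop, threw it to its on stop and left it there. In the last picture the neighbours had not moved and the gripper was clear; I handed the job in at about 8 s, and no verdict came back.

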